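# Trigger check of a spray gun on the assembly bench

### The job

Lay the spray gun gently into the check cradle without pulling its trigger and let go of it. Then take it again across the pistol grip and the blue trigger, squeeze the trigger all the way back to its stop and hold it there for a full second - firmly enough to beat the spring, but with no more than about 30 N - and release it so that it springs fully forward. Leave the gun resting in the cradle and do not disturb the caps, the wrench or the parts box.

Things in the scene. Friction and masses are not known exactly. Their poses are not given: they have to be found in the camera images.
- gun: Loose pistol-shaped spray gun, 0.37 to 0.57 kg, lying on its side, 34 mm thick. Origin under the black receiver; axes: x along the barrel, -y the way the grip hangs, z up. Receiver: x -60 to 100 mm, 36 mm wide in y. Ahead of it a brass stub, 22 mm across, and a blue collar, 34 mm across, to x 167. Grey grip: x -48 to -22, y -16 to -116, 32 mm thick, with a 20 mm brass nut to y -128.
- gun_centre (a point): Carrying point on the gun: x 40, y 0, 17 mm up (half-way) in the gun's frame, axes as the gun's. Within 20 mm of the centre of mass. The black receiver can be pinched here across its 36 mm width (gun y), clear of the trigger by 25 mm in x.
- grip: Middle of the grey pistol grip, half-way up: x -35, y -72, z 17 mm in the gun's frame, axes as the gun's. The grip is 26 mm wide in gun x: its back face is 13 mm behind this point (-x).
- trigger_pad (a point): Middle of the blue trigger's front (+x) face, 49 mm from its pivot. The trigger is a bar 76 mm long, 8 mm thick, 18 mm high, half-way up the gun. At rest this point is 47 mm in front (+x) of grip, so grip back to trigger front is about 60 mm; at the stop about 45 mm. 25 mm and more are free before the trigger and behind the grip, in the cradle too.
- trigger (a joint): Trigger angle in rad: 0 at rest (forward), 0.30 at its hard stop (back towards the grip, about 15 mm at the pad). Sprung: about 5 N at the pad starts it, about 10 N brings it to the stop; it springs back when released.
- cradle: Fixed check cradle: aluminium plate 230 x 210 mm, 12 mm thick, with yellow blocks 22 mm high on it that box the gun in with about 5 mm play: beside and before the receiver's front end, beside (+y) and behind its rear end, below the grip's nut. The gun lies home when its frame is 12 mm above this one with the same axes. No block is within 30 mm in x of the carrying point.
- nest_centre (a point): Where gun_centre is when the gun lies home: x 40, y 0, z 29 mm in the cradle's frame, 17 mm above the plate. Axes: those the gun must have.
- nest_grip (a point): Where grip is when the gun lies home in the cradle: x -35, y -72, z 29 mm in the cradle's frame; same axes as nest_centre.
- cap_a_centre (a point): Bystander: blue nozzle cap with a steel tip, 40 mm across, 54 mm high, standing; point half-way up.
- cap_b_centre (a point): Bystander: the second, identical blue nozzle cap; point half-way up.
- wrench_centre (a point): Bystander: adjustable wrench with a black handle, about 195 x 42 x 14 mm, lying flat; point near its middle, x along it.
- partsbox_centre (a point): Bystander: clear open parts box 110 x 80 x 30 mm with brass fittings; point at its middle.

How it is judged:
On the way, in this order (a step that is already met when the one before it is completed fails the run):
1. the gun lies home in the cradle, let go of, its trigger forward (distance between gun_centre and nest_centre below 0.012 m and distance between grip and nest_grip below 0.012 m and angle between gun_centre's own z axis and vertical below 0.06 rad and value of joint trigger below 0.05 rad and contact force between the fingers and gun below 0.1 N and linear speed of gun below 0.03 m/s), for 0.2 s.
2. the trigger is squeezed to its stop and held there, between one finger on the trigger and one on the grip, the gun in the cradle (distance between gun_centre and nest_centre below 0.012 m and distance between grip and nest_grip below 0.012 m and angle between gun_centre's own z axis and vertical below 0.06 rad and value of joint trigger above 0.27 rad and contact force between the fingers and grip above 2 N and contact force between the fingers and trigger above 2 N), for 0.8 s.
At the end, for the whole second after the job is handed in: The gun lies released and at rest in the cradle (gun_centre within 12 mm of nest_centre, grip within 12 mm of nest_grip, level within 0.06 rad), the trigger forward again (below 0.05 rad), after being squeezed against the grip above 0.27 rad for 0.8 s (distance between gun_centre and nest_centre below 0.012 m and distance between grip and nest_grip below 0.012 m and angle between gun_centre's own z axis and vertical below 0.06 rad and value of joint trigger below 0.05 rad and linear speed of gun below 0.02 m/s); the robot touches nothing.
It fails at once if the trigger is pulled (over 0.12 rad) while the gun is out of the cradle (value of joint trigger above 0.12 rad and distance between gun_centre and nest_centre above 0.03 m).
It fails at once if the trigger is squeezed with more than 40 N (contact force between the fingers and trigger above 40 N).
It fails at once if the gun is dropped or thrown into the cradle (faster than 0.4 m/s within 30 mm of home) (linear speed of gun above 0.4 m/s and distance between gun_centre and nest_centre below 0.03 m).
It fails at once if a cap, the wrench or the parts box is moved by more than 30 mm (distance of any of cap_a_centre, cap_b_centre, wrench_centre, partsbox_centre from where it was at the start of the episode above 0.03 m).
It also fails if it takes over 48 s, if anything falls off the work surface, if the arm or the gripper's body presses on something with over 40 N, if the wrist force passes 120 N, or if a joint passes its speed limit or range.

### The arm

A 7-joint arm with a two-finger parallel gripper is mounted at the origin on the work surface. World frame = base frame: x ahead of the robot, y to its left, z up, the work surface at z = 0. Lengths are in m, angles in rad, forces in N, time in s.
With the tool pointing down it reaches from about 0.4 to 0.9 m from the base axis. Payload 5.5 kg.
Tool frame: the origin (TCP) lies between the finger pads; the fingertips stand 25 mm ahead of it and the grasp point (between the pads) lies 6 mm ahead of it (robot.nose_length is the distance from the TCP to the fingertips, in m); z points along the fingers, y is the direction in which the jaws open and shut (so a half turn about z gives the same grasp; the last joint's range is limited). The gripper opens to 92 mm and grips with 3 to 60 N. Pads are 19 mm wide; open, the fingers measure 130 mm over their backs; the gripper's body (75 mm by 190 mm) begins 47 mm behind the grasp point.
Start: joints at [1.517, 0.501, -0.427, 1.55, 0.221, 1.138, -0.21], TCP at [0.203, -0.618, 0.252] pointing down, gripper open.
Joint ranges: [-2.88, 2.88], [-0.31, 2.03], [-1.54, 1.56], [0.2, 2.42], [-1.41, 4.55], [0.19, 2.02], [-2.57, 2.57]. Speed limits (rad/s): [2.57, 2.57, 3.14, 3.14, 3.14, 3.14, 3.14].

### API

Orientations are given as a rotation vector (axis times angle).
In Python, from cell import robot gives the robot as it stands. The module is installed in compiled form; this text tells all that it offers.
- The arm moves only by the tool apply_moves, never from a script. Its argument "steps" is one flat list of numbers, 7 for each row, row after row: the shift along the tool's x, y, z in mm, then the turn, a rotation vector about the tool's x, y, z in degrees, then the closure, from -1 (fully open) to 1 (shut). A call has exactly 8 rows; each row shifts and turns the commanded pose from where the row before left it, along the tool's axes as they then stand; what a row does not reach is not made up. A row lasts 1/12 s, in which the tool goes at most 41.7 mm and 7.16 degrees, less where a joint would pass 70% of its speed; a pose out of reach is approached as far as the arm can. A call with a gripper value outside its range is refused whole. The fingers move at their own pace and stop on an object; the grip force is fixed at half the most. Time passes only in rows, so rows that do not move let the fingers close, or fill a call up. It gives the time, the measured TCP pose, the force and the opening at its end, in the units of the state.
- robot.get_obs(): the state, without advancing time (a new reading comes with each control period).
- robot.capture(name): name is "side" or "top"; returns a dict with "pixels" (420x560x3 uint8, blue, green, red), "fx", "fy", "cx", "cy" (pixels), "extrinsics" (4x4, takes a point from world to camera coordinates). Camera axes: x right, y up, looking along -z (the intrinsics and any distortion apply to the point x, -y, -z); pixel columns grow to the right and rows downward; lengths in m; the calibration is good to about 2 mm. A picture is of the moment at which its call begins. There is no depth.
- robot.job_done(): hands the job in, once; it reports no verdict.
The state is a dict: "time": time; "joint_positions": joint angles; "dq": joint speeds; "tau": joint torques, N m; "position": TCP position; "tool_rot": TCP orientation; "ft_force": force on the tool from outside, world axes, zero at the start; "ft_torque": the same for the moment, N m; "width": finger opening in m.
Only numpy, scipy, OpenCV 4.12 (cv2) and the standard library are available. Lean on these libraries where they do the work, as an engineer would, in place of code of your own. Each camera call takes 0.05 s, during which the arm holds its last target. There are 200 camera calls.

## Working session

There is one attempt and no reset: what is moved stays moved. The work goes in short steps, Python scripts to look and compute and a tool call to move; the robot and the scene stay as the last step left them, time stands still between calls to the robot, and variables do not carry over. Pictures are saved under pics/ and viewed, about 8 in all and at most 12, crops included, and the job is handed in when it is done.

Besides the shell and the picture viewer there is one more tool, called after ">>>" by a JSON object that holds its "method" and its "body", one argument or row to a line. apply_moves: Moves the arm, as the interface text tells. Its arguments: {"type":"object","properties":{"steps":{"type":"array"}},"required":["steps"]}

```bash
mkdir -p pics; cat > h.py <<'E'
import numpy as np, cv2
from scipy.spatial.transform import Rotation as R
from cell import robot
def cap(n):
    return robot.capture(n)
def ray(c,u,v):
    E=np.array(c["extrinsics"]);Rm,t=E[:3,:3],E[:3,3]
    d=np.array([(u-c["cx"])/c["fx"],-(v-c["cy"])/c["fy"],-1.])
    return -Rm.T@t, Rm.T@d
def onplane(c,u,v,z):
    o,d=ray(c,u,v); return o+d*(z-o[2])/d[2]
def proj(c,p):
    E=np.array(c["extrinsics"]);q=E[:3,:3]@np.array(p)+E[:3,3]
    return c["cx"]+c["fx"]*q[0]/-q[2], c["cy"]+c["fy"]*-q[1]/-q[2]
E
python3 - <<'E'
from h import *
for n in("top","side"):
    c=cap(n);cv2.imwrite(f"pics/{n}1.png",c["pixels"]);print(n,[k for k in c],c["fx"],c["fy"],c["cx"],c["cy"],np.round(c["extrinsics"],3).tolist())
    print(ray(c,280,210)[0])
o=robot.get_obs();print(o)
E
```

```text
top ['pixels', 'fx', 'fy', 'cx', 'cy', 'extrinsics'] 546.1296235677172 546.1296235677172 273.62234740273647 206.96379419160473 [[0.013, -1.0, 0.013, -0.135], [0.988, 0.015, 0.154, -0.597], [-0.154, 0.011, 0.988, -1.382], [0.0, 0.0, 0.0, 1.0]]
[ 0.37856154 -0.11075248  1.45892105]
side ['pixels', 'fx', 'fy', 'cx', 'cy', 'extrinsics'] 527.7578377735471 527.7578377735471 283.6925042412887 215.44581782563333 [[-0.975, -0.222, 0.021, 0.572], [0.127, -0.477, 0.87, -0.171], [-0.183, 0.851, 0.493, -1.119], [0.0, 0.0, 0.0, 1.0]]
[0.3746199  0.99705931 0.68794047]
{'time': 0.1, 'joint_positions': array([ 1.51720383,  0.50176916, -0.42679883,  1.55134205,  0.22082436,
        1.1383199 , -0.21031201]), 'dq': array([ 0.0014779 , -0.00051733, -0.00042271, -0.00269338, -0.0018515 ,
       -0.00115723,  0.00092998]), 'tau': array([-1.09504178e-02, -5.67867494e+01, -5.83833486e+00, -2.79914403e+01,
       -6.90708845e-02,  2.41365930e-02,  3.20280617e-05]), 'position': array([ 0.20225188, -0.6171083 ,  0.25077325]), 'tool_rot': array([-3.10051393e+00, -4.95319473e-01,  3.85550339e-04]), 'ft_force': array([ 0.21008122,  0.26095708, -0.30006789]), 'ft_torque': array([ 0.00879798, -0.0032544 ,  0.03480586]), 'width': 0.091604273809501}
```

View pics/top1.png

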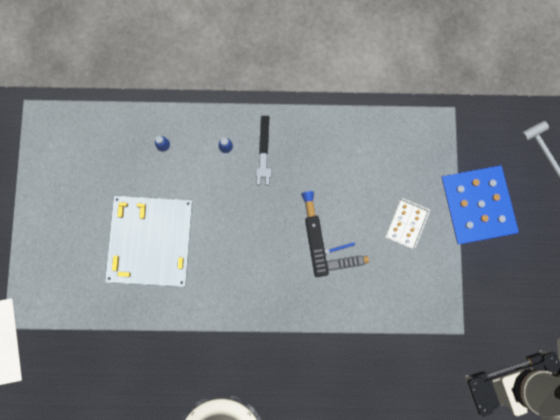

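View pics/side1.png

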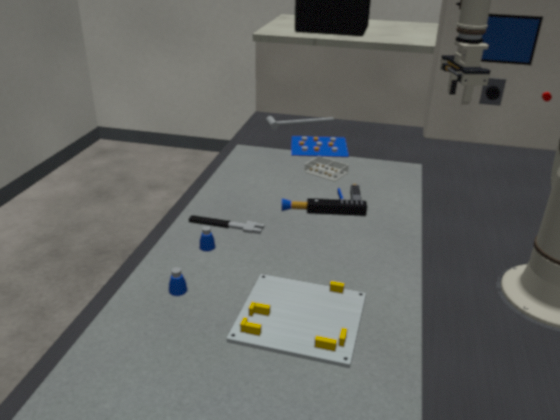

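The top view shows the gun (collar 308,196; receiver 317,246; grip to 366,260), with the cradle plate around (150,242). Both have +x up and the grip to the right. The side view agrees. Next I measure both.

```bash
cat > m.py <<'E'
from h import *
def mask(c,kind,roi):
    x0,y0,x1,y1=roi;p=c["pixels"];hsv=cv2.cvtColor(p,cv2.COLOR_BGR2HSV)
    H,S,V=[hsv[...,i].astype(int) for i in range(3)]
    m={"yellow":(H>18)&(H<36)&(S>120)&(V>90),"black":(V<60)&(S<110),"brass":(H>5)&(H<25)&(S>90)&(V>70),
       "blue":(H>100)&(H<130)&(S>120),"plate":(V>165)&(S<60)}[kind]
    out=np.zeros(m.shape,np.uint8);out[y0:y1,x0:x1]=m[y0:y1,x0:x1]*255
    return out
def blobs(m,c,z,amin=12):
    r=[]
    for k in cv2.findContours(m,cv2.RETR_EXTERNAL,cv2.CHAIN_APPROX_NONE)[0]:
        f=np.zeros_like(m);cv2.drawContours(f,[k],-1,255,-1);vu=np.argwhere((f>0)&(m>0))
        if len(vu)<amin: continue
        P=np.array([onplane(c,u,v,z)[:2] for v,u in vu])*1000
        (cx,cy),(w,h),a=cv2.minAreaRect(P.astype(np.float32))
        r.append((len(vu),vu.mean(0)[::-1].round(1),P.mean(0).round(1),np.round([cx,cy,w,h,a],1)))
    return sorted(r,key=lambda t:-t[0])
E
python3 - <<'E'
from m import *
t=cap("top");s=cap("side")
G=(290,180,380,285);C=(95,185,205,295)
for k,z,roi in(("black",.034,G),("brass",.017,G),("blue",.017,G),("yellow",.034,C),("plate",.012,C)):
    print(k,z)
    for b in blobs(mask(t,k,roi),t,z)[:6]:print("  ",b)
for k,z,roi in(("black",.034,(270,180,385,225)),("brass",.017,(270,180,385,225)),("blue",.017,(270,180,385,225)),("yellow",.034,(220,270,380,365)),("plate",.012,(220,270,380,365))):
    print("side",k,z)
    for b in blobs(mask(s,k,roi),s,z)[:6]:print("  ",b)
a=cv2.resize(t["pixels"][185:295,95:205],None,fx=5,fy=5,interpolation=cv2.INTER_CUBIC)
cv2.imwrite("pics/crad.png",a)
a=cv2.resize(t["pixels"][180:290,280:390],None,fx=5,fy=5,interpolation=cv2.INTER_CUBIC);cv2.imwrite("pics/gun.png",a)
E
```

```text
black 0.034
   (33, array([309.1, 235.5]), array([ 526.5, -220.5]), array([ 526.5, -220.7,   71.7,    3. ,    9.6]))
brass 0.017
   (103, array([309.9, 209. ]), array([ 599.3, -223.8]), array([ 599.3, -223.8,   39.8,   18.1,    9.6]))
   (22, array([365.6, 259.3]), array([ 467.2, -371.4]), array([ 466.8, -371. ,    7.9,   13.3,   89.3]))
blue 0.017
   (82, array([307.7, 195.6]), array([ 635.6, -217.8]), array([ 635.1, -217.5,   22.9,   27.5,   12.4]))
   (60, array([341.8, 246.8]), array([ 499.4, -308.6]), array([ 499.4, -309. ,    6.2,   67.4,   16.7]))
yellow 0.034
   (58, array([121. , 208.6]), array([590.1, 274.7]), array([589.6, 276.4,  17.9,  35. ,  66.5]))
   (57, array([115., 263.]), array([447.5, 282.3]), array([447.5, 282.3,  31.2,  10.3,   3.3]))
   (53, array([142., 210.]), array([587.2, 219.5]), array([584.6, 222. ,  32.4,  15.7,   2.8]))
   (30, array([124. , 273.9]), array([419.7, 257.4]), array([419.5, 258.7,   5.1,  28.4,   0.8]))
   (30, array([180.2, 262.7]), array([450.6, 113.8]), array([449.9, 113. ,  20.8,   7.8,   2.2]))
plate 0.012
   (11625, array([150.2, 239
[... 576 characters left out ...]
array([ 499.4, -322.6]), array([ 499.9, -323.6,    7.9,   55.1,   17.9]))
side yellow 0.034
   (233, array([325.2, 342.6]), array([445., 294.]), array([445.7, 294.1,  28.3,  38. ,  88.1]))
   (228, array([249.8, 326.8]), array([585.4, 286.9]), array([585.1, 284.2,  35.9,  42.3,  86.4]))
   (205, array([258.8, 308.2]), array([583.2, 231.9]), array([583.2, 231.1,  38.5,  35.6,  14.3]))
   (132, array([336.5, 286.2]), array([448.1, 125.8]), array([448. , 126.4,  26.7,  35.7,   7.2]))
   (95, array([342.4, 336. ]), array([417.4, 269.5]), array([417.7, 270.4,  46.3,  10.2,  89.4]))
side plate 0.012
   (6089, array([300.4, 316. ]), array([506.5, 206.1]), array([507.8, 202.8, 201.8, 224.5,  87.5]))
```

View pics/crad.png

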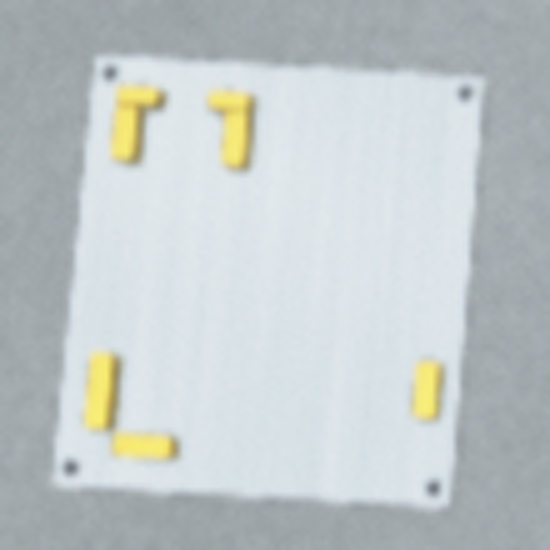

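View pics/gun.png

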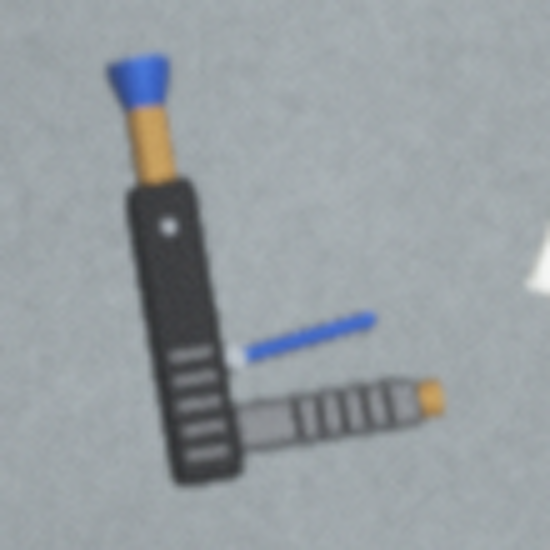

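The crops show the plate corners clearly. In the cradle crop the blocks are front L-blocks at (127,125) and (235,130), rear at (103,390) and (145,447), and nut at (427,390). In the gun crop the receiver runs from (160,185) to (205,480), the trigger from (240,355) to (370,320), and the grip reaches (440,398). Next I fit the poses.

```bash
python3 - <<'E'
from m import *
t=cap("top");s=cap("side")
def hsv(c): return [a.astype(int) for a in cv2.split(cv2.cvtColor(c["pixels"],cv2.COLOR_BGR2HSV))]
H,S,V=hsv(t); print("bg",V[230,350],S[230,350],"plate",V[240,160],S[240,160],"rec",V[225,313],V[250,318],S[225,313])
def big(m,roi):
    x0,y0,x1,y1=roi;o=np.zeros(m.shape,np.uint8);o[y0:y1,x0:x1]=m[y0:y1,x0:x1]*255
    o=cv2.morphologyEx(o,cv2.MORPH_CLOSE,np.ones((7,7)))
    k=max(cv2.findContours(o,cv2.RETR_EXTERNAL,cv2.CHAIN_APPROX_NONE)[0],key=cv2.contourArea);return o,k[:,0,:]
th=(V[230,350]+V[240,160])/2
o,k=big(V>th,(100,188,200,293))
# plate rect on world plane
P=np.array([onplane(t,u,v,.012)[:2] for u,v in k])*1000
r=cv2.minAreaRect(P.astype(np.float32));print("plate top",np.round(r[0],1),np.round(r[1],1),r[2])
Hs,Ss,Vs=hsv(s); print("side bg",Vs[250,300],Vs[310,300])
o2,k2=big(Vs>(Vs[250,300]+Vs[310,300])/2,(225,272,372,362))
P2=np.array([onplane(s,u,v,.012)[:2] for u,v in k2])*1000
r2=cv2.minAreaRect(P2.astype(np.float32));print("plate side",np.round(r2[0],1),np.round(r2[1],1),r2[2])
x0,y0,x1,y1=(295,210,330,282)
o=np.zeros(V.shape,np.uint8);o[y0:y1,x0:x1]=((V<100)&(S<90))[y0:y1,x0:x1]*255
o=cv2.morphologyEx(o,cv2.MORPH_OPEN,np.ones((5,5)))
k=max(cv2.findContours(cv2.morphologyEx(o,cv2.MORPH_CLOSE,np.ones((5,5))),0,cv2.CHAIN_APPROX_NONE)[0],key=cv2.contourArea)[:,0]
for z in(.017,.03):
    P=np.array([onplane(t,u,v,z)[:2] for u,v in k])*1000;r=cv2.minAreaRect(P.astype(np.float32));print("recv",z,np.round(r[0],1),np.round(r[1],1),r[2])
# yellow blocks extents in plate frame, yaw from plate
import math
print("blocks (need yaw)")
for yaw in(-5.5,-3,):
    ca,sa=math.cos(math.radians(yaw)),math.sin(math.radians(yaw));Rz=np.array([[ca,sa],[-sa,ca]])
    m=mask(t,"yellow",(95,185,205,295))
    n,l,st,ce=cv2.connectedComponentsWithStats(m)
    for i in range(1,n):
        if st[i,4]<12: continue
        vu=np.argwhere(l==i);Q=np.array([onplane(t,u,v,.034)[:2]*1000 for v,u in vu])@Rz.T
        print(yaw,Q.min(0).round(1),Q.max(0).round(1),Q.mean(0).round(1))
E
```

```text
bg 174 18 plate 233 14 rec 172 122 18
plate top [509.7 203.2] [208.5 230.1] 87.62248992919922
side bg 127 169
plate side [508.  200.7] [210.8 228.6] 87.56620025634766
recv 0.017 [ 535.2 -234.6] [89.6 36.4] 9.668624877929688
recv 0.03 [ 533.8 -233.5] [88.8 36.1] 9.668660163879395
blocks (need yaw)
-5.5 [541.3 318.5] [576.7 337.1] [560.8 330.1]
-5.5 [544.8 268.8] [578.7 287.2] [563.7 275. ]
-5.5 [402.5 317.9] [434.3 329.4] [418.3 323.7]
-5.5 [426.6 152.5] [447.6 160.9] [438.  156.4]
-5.5 [389.8 283.3] [396.6 311.8] [393.1 296.4]
-3 [555.2 293.2] [590.3 311.9] [574.7 305.3]
-3 [556.3 244.2] [590.5 261.8] [575.2 250.1]
-3 [416.4 299.6] [447.9 310.7] [432.  305.2]
-3 [432.9 133. ] [453.9 141.2] [444.4 137.2]
-3 [402.6 266. ] [408.7 294.5] [405.6 279. ]
```

```bash
cat > go.py <<'E'
from h import *
def go(x,y,z,yaw):
    "remaining shift (tool axes, mm) and turn (deg) to a tool-down pose, tool x at yaw"
    o=robot.get_obs();Rc=R.from_rotvec(o["tool_rot"]);T=R.from_euler("z",yaw,degrees=True)*R.from_euler("x",180,degrees=True)
    d=np.array([x,y,z])-np.array(o["position"])*1000
    print("t",round(o["time"],2),"pos",np.round(np.array(o["position"])*1000,1),"yaw",np.degrees(np.arctan2(Rc.as_matrix()[1,0],Rc.as_matrix()[0,0])).round(2),"F",np.round(o["ft_force"],1),"w",round(o["width"]*1000,1))
    print("tool shift",np.round(Rc.inv().apply(d),1),"in target axes",np.round(T.inv().apply(d),1),"turn",np.round(np.degrees((Rc.inv()*T).as_rotvec()),2))
E
python3 - <<'E'
from m import *
from go import go
t=cap("top")
S=cv2.cvtColor(t["pixels"],cv2.COLOR_BGR2HSV)[...,1].astype(np.float32)
o0=np.array([491.3,252.]);a=np.radians(-2.4);ex=np.array([np.cos(a),np.sin(a)]);ey=np.array([-np.sin(a),np.cos(a)])
def prof(px,py,d,n=25):
    "saturation along cradle direction d about (px,py), at z=34"
    q=np.arange(-n,n+.1,1.);out=[]
    for w in(-4,0,4):
        p=o0+px*ex+py*ey+np.outer(q,d)+w*np.array([-d[1],d[0]])
        uv=np.array([proj(t,(*v/1000,.034)) for v in p],np.float32)
        out.append(cv2.remap(S,uv[:,0].copy(),uv[:,1].copy(),cv2.INTER_LINEAR)[:,0])
    v=np.mean(out,0);h=(v.max()+np.median(v[[0,1,-2,-1]]))/2
    i=np.where(np.diff((v>h).astype(int))!=0)[0]
    return [round(q[j]+(h-v[j])/(v[j+1]-v[j]),1) for j in i]
for n,px,py,d in(("nut y",-38,-139,ey),("frontR y",88,-29,ey),("frontL y",88,29,ey),("rearside y",-45,29,ey),("behind x",-71,0,ex),("frontarmL x",108,20,ex),("frontarmR x",108,-24,ex)):
    e=prof(px,py,d);b=py if d is ey else px;print(n,[round(b+v,1) for v in e])
go(519.4,-237.4,100,9.6)
E
```

```text
nut y [np.float64(-145.7), np.float64(-133.2)]
frontR y [np.float64(-35.8), np.float64(-22.3)]
frontL y [np.float64(21.6), np.float64(35.6)]
rearside y [np.float64(21.4), np.float64(35.5)]
behind x [np.float64(-76.9), np.float64(-66.2)]
frontarmL x [np.float64(104.7), np.float64(114.4)]
frontarmR x [np.float64(100.9), np.float64(114.2)]
t 0.35 pos [ 202.4 -617.5  251.5] yaw 18.15 F [0.5 0.7 0.2] w 91.7
tool shift [ 419.6 -262.4  151.6] in target axes [ 375.9 -321.9  151.5] turn [-0.03  0.    8.55]
```

>>> {"method": "apply_moves", "body": {
  "steps": [0,0,0,0,0,4.3,-1,0,0,0,0,0,4.25,-1,29,-25,7,0,0,0,-1,29,-25,7,0,0,0,-1,29,-25,7,0,0,0,-1,29,-25,7,0,0,0,-1,29,-25,7,0,0,0,-1,29,-25,7,0,0,0,-1]
}}

```text
time: 1.02
position: [0.35, -0.4393, 0.2097]
tool_rot: [3.13, 0.262, 0.0]
ft_force: [0.6, -0.1, -0.5]
width: 0.0919
```

>>> {"method": "apply_moves", "body": {
  "steps": [29,-25,7,0,0,0,-1,29,-25,7,0,0,0,-1,29,-25,7,0,0,0,-1,29,-25,7,0,0,0,-1,29,-25,7,0,0,0,-1,29,-25,7,0,0,0,-1,20,-18,5,0,0,0,-1,0,0,0,0,0,0,-1]
}}

```text
time: 1.68
position: [0.5164, -0.235, 0.1624]
tool_rot: [-3.125, -0.278, -0.005]
ft_force: [0.4, 1.0, 0.2]
width: 0.0919
```

```bash
python3 - <<'E'
from m import *
from go import go
go(519.4,-237.4,30,9.6)
t=cap("top");s=cap("side")
cv2.imwrite("pics/ab.png",np.hstack([cv2.resize(t["pixels"][170:290,260:400],(400,343)),cv2.resize(s["pixels"][120:240,260:400],(400,343))]))
E
```

```text
t 1.68 pos [ 516.4 -235.   162.4] yaw 10.17 F [0.4 1.  0.2] w 91.9
tool shift [  2.1   3.4 132.4] in target axes [  2.5   2.9 132.4] turn [-0.21 -0.19  0.57]
```

View pics/ab.png

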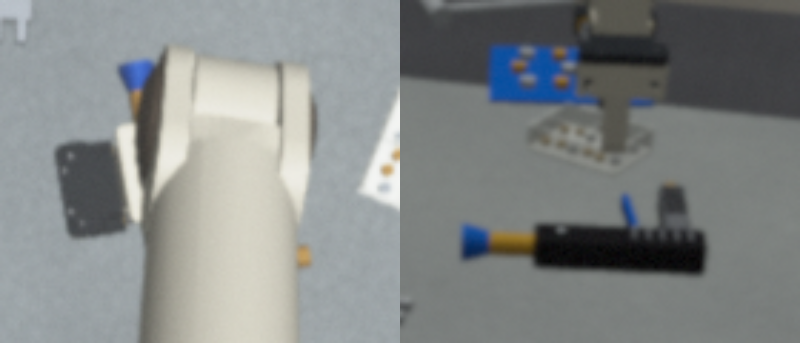

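The side view shows the gripper above the receiver, well clear of the trigger, so I descend.

>>> {"method": "apply_moves", "body": {
  "steps": [2.3,3,25,0,0,0.5,-1,0,0,25,0,0,0,-1,0,0,25,0,0,0,-1,0,0,20,0,0,0,-1,0,0,15,0,0,0,-1,0,0,12,0,0,0,-1,0,0,10,0,0,0,-1,0,0,0,0,0,0,-1]
}}

```text
time: 2.45
position: [0.5134, -0.2461, 0.0291]
tool_rot: [-3.131, -0.247, 0.004]
ft_force: [0.4, 0.5, -0.2]
width: 0.0918
```

```bash
python3 - <<'E'
from go import go
go(519.4,-237.4,30,9.6)
E
```

```text
t 2.45 pos [ 513.4 -246.1   29.1] yaw 9.01 F [ 0.4  0.5 -0.2] w 91.8
tool shift [ 7.3 -7.7 -0.9] in target axes [ 7.3 -7.6 -0.9] turn [-0.06  0.14 -0.6 ]
```

>>> {"method": "apply_moves", "body": {
  "steps": [3.5,-4,-0.5,0,0,-0.6,-1,3.5,-3.5,0,0,0,0,-1,0,0,0,0,0,0,-1,0,0,0,0,0,0,1,0,0,0,0,0,0,1,0,0,0,0,0,0,1,0,0,0,0,0,0,1,0,0,0,0,0,0,1]
}}

```text
time: 3.12
position: [0.5207, -0.237, 0.0314]
tool_rot: [3.13, 0.265, 0.0]
ft_force: [0.5, -0.8, 0.1]
width: 0.0634
```

>>> {"method": "apply_moves", "body": {
  "steps": [0,0,0,0,0,0,1,0,0,0,0,0,0,1,0,0,0,0,0,0,1,0,0,-2,0,0,0,1,0,0,-5,0,0,0,1,0,0,-8,0,0,0,1,0,0,-10,0,0,0,1,0,0,-10,0,0,0,1]
}}

```text
time: 3.78
position: [0.5205, -0.2365, 0.0669]
tool_rot: [-3.13, -0.266, 0.001]
ft_force: [0.2, 0.3, -4.3]
width: 0.0357
```

```bash
python3 - <<'E'
from go import go
go(530.5,250.5,130,-2.4)
E
```

```text
t 3.78 pos [ 520.5 -236.5   66.9] yaw 9.71 F [ 0.2  0.3 -4.3] w 35.7
tool shift [  92.  -478.4  -62.9] in target axes [ -10.4 -487.   -63.1] turn [-0.03  0.03 12.11]
```

>>> {"method": "apply_moves", "body": {
  "steps": [0,0,-16,0,0,3,1,0,0,-16,0,0,3,1,0,0,-16,0,0,3,1,0,0,-12,0,0,3.1,1,0,-10,0,0,0,0,1,0,-20,0,0,0,0,1,-1,-28,0,0,0,0,1,-1,-34,0,0,0,0,1]
}}

```text
time: 4.45
position: [0.522, -0.1452, 0.1262]
tool_rot: [3.14, -0.068, -0.0]
ft_force: [1.9, 0.7, -5.0]
width: 0.0362
```

>>> {"method": "apply_moves", "body": {
  "steps": [-1,-38,0,0,0,0,1,-1,-38,0,0,0,0,1,-1,-38,0,0,0,0,1,-1,-38,0,0,0,0,1,-1,-38,0,0,0,0,1,-1,-38,0,0,0,0,1,-1,-38,0,0,0,0,1,-1,-38,0,0,0,0,1]
}}

```text
time: 5.12
position: [0.5262, 0.1618, 0.1261]
tool_rot: [-3.141, 0.062, 0.001]
ft_force: [0.4, -0.4, -4.0]
width: 0.0353
```

>>> {"method": "apply_moves", "body": {
  "steps": [-1,-36,0,0,0,0,1,0,-26,0,0,0,0,1,0,-18,0,0,0,0,1,0,-8,0,0,0,0,1,0,-3,0,0,0,0,1,0,0,0,0,0,0,1,0,0,0,0,0,0,1,0,0,0,0,0,0,1]
}}

```text
time: 5.78
position: [0.5304, 0.2479, 0.1259]
tool_rot: [3.139, -0.069, -0.001]
ft_force: [-0.0, -0.4, -4.8]
width: 0.0361
```

```bash
python3 - <<'E'
from m import *
from go import go
go(530.5,250.5,130,-2.4)
t=cap("top");s=cap("side")
cv2.imwrite("pics/hold.png",np.hstack([cv2.resize(t["pixels"][170:300,80:232],(400,343)),cv2.resize(s["pixels"][190:370,200:410],(400,343))]))
E
```

```text
t 5.78 pos [530.4 247.9 125.9] yaw -2.54 F [-0.  -0.4 -4.8] w 36.1
tool shift [-0.1 -2.6 -4.1] in target axes [-0.  -2.6 -4.1] turn [ 0.1   0.02 -0.14]
```

View pics/hold.png

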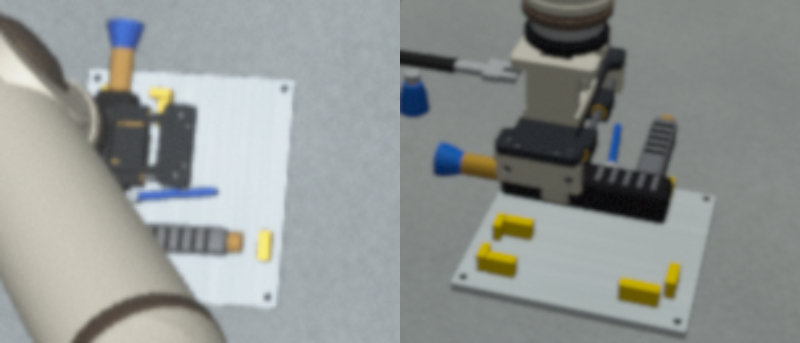

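The gun is held level, with the trigger forward. I measure its brass parts and collar in both views to get its pose in the gripper.

```bash
python3 - <<'E'
from m import *
t=cap("top");s=cap("side")
a=np.radians(-2.4);ex=np.array([np.cos(a),np.sin(a)]);ey=np.array([-np.sin(a),np.cos(a)]);o=np.array([490.5,252.2])
for c,n,roi in((t,"top",(110,170,185,268)),(s,"side",(225,235,385,290))):
  for k in("brass","blue"):
    for b in blobs(mask(c,k,roi),c,.112,8):print(n,k,b[0],b[1],"world",b[2],"cradle",np.round([(b[2]-o)@ex,(b[2]-o)@ey],1),b[3])
# triangulate brass stub
E
```

```text
top brass 121 [125.1 196.5] world [609.2 245.2] cradle [118.9  -2. ] [609.1 246.9  22.2  40.2  85.1]
top brass 31 [168.1 261.5] world [449.3 131.3] cradle [ -36.1 -122.5] [449.2 130.4  12.2  12.3   0.8]
top brass 8 [142.6 209.1] world [578. 200.] cradle [ 89.6 -48.5] [578.2 200.1   2.8  12.3  59. ]
top blue 98 [126.7 181.8] world [646.5 243.2] cradle [156.2  -2.5] [644.8 242.7  23.   30.1   0.9]
top blue 58 [146.3 242.9] world [494.1 186.8] cradle [  6.3 -65.2] [493.8 185.1   4.9  68.7   0.8]
side brass 192 [241.3 276.8] world [612.7 245.2] cradle [122.4  -1.9] [612.6 245.3  33.8  35.7   9.2]
side brass 19 [304.1 246.7] world [520.3 116.5] cradle [  35.5 -134.3] [520.3 117.3  12.1  14.5  10.6]
side brass 8 [340.  251.5] world [447.9 115.4] cradle [ -36.8 -138.5] [447.9 115.4   7.5   3.6  14.7]
side blue 91 [227.6 273.5] world [640.1 241.7] cradle [149.9  -4.2] [638.7 240.5  13.   47.3  18.3]
side blue 66 [312.4 264.8] world [493.1 174.3] cradle [  5.9 -77.7] [493.2 174.3   6.5  60.9   4.5]
```

>>> {"method": "apply_moves", "body": {
  "steps": [0.5,-2.5,14,0,0,0,1,0,0,16,0,0,0,1,0,0,16,0,0,0,1,0,0,12,0,0,0,1,0,0,10,0,0,0,1,0,0,7,0,0,0,1,0,0,3,0,0,0,1,0,0,0,0,0,0,1]
}}

```text
time: 6.65
position: [0.5304, 0.2527, 0.0474]
tool_rot: [3.141, -0.066, -0.002]
ft_force: [0.2, 0.2, -3.9]
width: 0.0359
```

```bash
python3 - <<'E'
from m import *
from go import go
go(530.5,250.5,42,-2.4)
s=cap("side");t=cap("top")
cv2.imwrite("pics/low.png",np.hstack([cv2.resize(t["pixels"][170:300,80:232],(400,343)),cv2.resize(s["pixels"][240:380,220:390],(400,330),interpolation=2)[:330]]) if 0 else cv2.resize(s["pixels"][240:380,220:390],(680,560),interpolation=2))
E
```

```text
t 6.65 pos [530.4 252.7  47.4] yaw -2.39 F [ 0.2  0.2 -3.9] w 35.9
tool shift [0.2 2.2 5.4] in target axes [0.2 2.2 5.4] turn [0.02 0.06 0.01]
```

View pics/low.png

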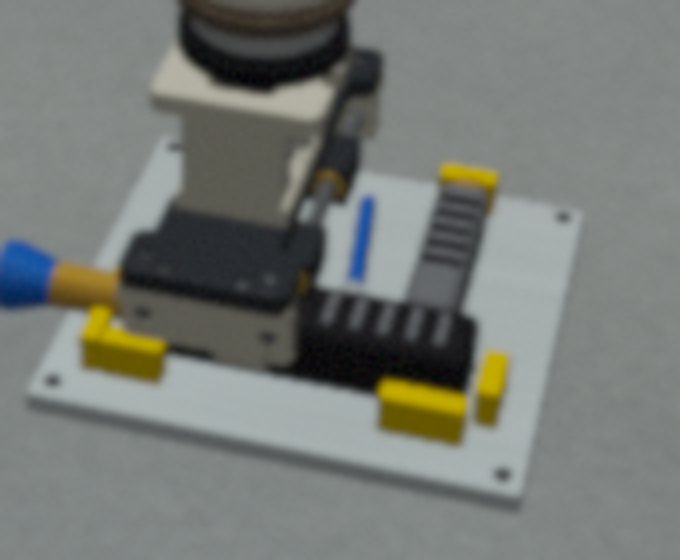

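The gun sits between the blocks with gaps on both sides and no contact force. I lower the last 5 mm slowly.

>>> {"method": "apply_moves", "body": {
  "steps": [0,1,1,0,0,0,1,0,1,1,0,0,0,1,0,0,1,0,0,0,1,0,0,1,0,0,0,1,0,0,0.7,0,0,0,1,0,0,0,0,0,0,1,0,0,0,0,0,0,1,0,0,0,0,0,0,1]
}}

```text
time: 7.42
position: [0.5311, 0.2505, 0.045]
tool_rot: [3.14, -0.066, 0.002]
ft_force: [-3.5, -3.2, 6.7]
width: 0.0362
```

>>> {"method": "apply_moves", "body": {
  "steps": [0,0,0,0,0,0,0.1,0,0,0,0,0,0,0.1,0,0,0,0,0,0,-0.2,0,0,0,0,0,0,-1,0,0,0,0,0,0,-1,0,0,0,0,0,0,-1,0,0,0,0,0,0,-1,0,0,0,0,0,0,-1]
}}

```text
time: 8.08
position: [0.5307, 0.2508, 0.0435]
tool_rot: [-3.141, 0.066, 0.0]
ft_force: [-0.3, -0.5, 0.5]
width: 0.0766
```

>>> {"method": "apply_moves", "body": {
  "steps": [0,0,-15,0,0,0,-1,0,0,-25,0,0,0,-1,0,0,-35,0,0,0,-1,0,0,-35,0,0,0,-1,-30,0,0,0,0,0,-1,-30,0,0,0,0,0,-1,0,0,0,0,0,0,-1,0,0,0,0,0,0,-1]
}}

```text
time: 8.75
position: [0.4692, 0.2535, 0.1538]
tool_rot: [3.14, -0.062, -0.0]
ft_force: [0.2, 0.1, 0.6]
width: 0.0919
```

```bash
python3 - <<'E'
from m import *
from go import go
go(530.5,250.5,42,-2.4)
t=cap("top");s=cap("side")
a=np.radians(-2.4);ex=np.array([np.cos(a),np.sin(a)]);ey=np.array([-np.sin(a),np.cos(a)]);o=np.array([490.5,252.2])
for c,n,roi in((t,"top",(110,170,185,275)),(s,"side",(215,270,385,345))):
  for k in("brass","blue"):
    for b in blobs(mask(c,k,roi),c,.029,8):print(n,k,b[0],b[1],"cradle",np.round([(b[2]-o)@ex,(b[2]-o)@ey],1),b[3])
cv2.imwrite("pics/rel.png",np.hstack([cv2.resize(t["pixels"][170:300,80:232],(400,343)),cv2.resize(s["pixels"][220:370,210:385],(400,343))]))
E
```

```text
t 8.75 pos [469.2 253.5 153.8] yaw -2.26 F [0.2 0.1 0.6] w 91.9
tool shift [ 61.4   0.5 111.8] in target axes [ 61.4   0.4 111.8] turn [0.04 0.   0.14]
top brass 113 [132.1 201.6] cradle [119.7   0.7] [611.2 250.3  39.2  30.4  13. ]
top brass 28 [173.  262.7] cradle [ -34.8 -120.5] [451.1 133.3  13.2  10.4   2.4]
top brass 22 [122.4 210.5] cradle [94.3 23.9] [584.9 271.9  26.9   5.2   8.8]
top brass 16 [122.3 241.4] cradle [12.9 16.2] [503.9 268.6   2.6  26.2   0.8]
top brass 15 [116.5 265.1] cradle [-49.3  25.2] [442.7 279.5  19.    9.1  36.2]
top brass 13 [143.8 211.8] cradle [ 94.1 -32.7] [584.  216.6  29.3   2.6   2.8]
top blue 91 [133.5 187.8] cradle [156.8   0.7] [646.6 246.4  21.6  29.3   0.9]
top blue 33 [156.7 245.1] cradle [  8.5 -74.1] [496.  177.    4.1  46.9   5.6]
side brass 204 [243.2 311.6] cradle [120.8  -3.8] [611.  243.7  41.7  31.2   2.1]
side brass 18 [336.4 285.6] cradle [ -35.9 -136.7] [448.9 116.8   6.3  22.9  74.2]
side blue 182 [225.1 308.6] cradle [157.1  -2.4] [647.5 241.5  25.   47.7  10.3]
side blue 25 [309.  304.6] cradle [  4.6 -60.7] [492.8 191.    3.9  27.8  10.3]
```

View pics/rel.png

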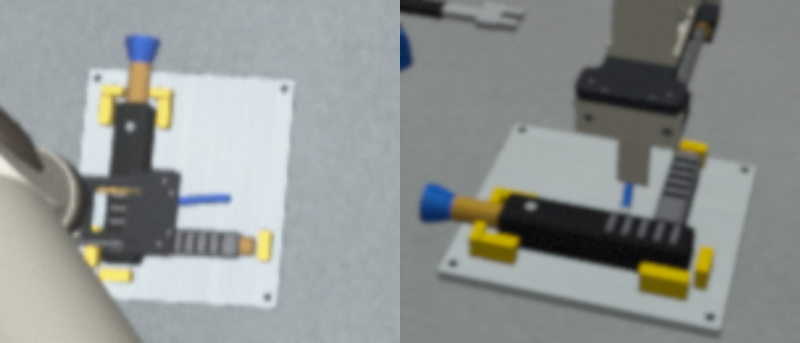

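The gun lies home: nut at (-35,-121) and stub at y 0.7 in the cradle frame, trigger forward, gripper free. Next I turn the jaws along the gun's x, so I check joint 7.

```bash
python3 - <<'E'
from go import *
print(np.round(robot.get_obs()["joint_positions"],2))
go(464.5,181.2,130,87.6)
go(464.5,181.2,130,-92.4)
E
```

```text
[-0.09  0.45 -0.56  1.92  0.31  0.86 -2.42]
t 8.85 pos [471.5 253.2 153.7] yaw -2.41 F [-0.4  0.   0.2] w 92.0
tool shift [-4.  72.2 23.7] in target axes [-72.2  -4.   23.7] turn [ 4.000e-02 -5.000e-02 -9.001e+01]
t 8.85 pos [471.5 253.2 153.7] yaw -2.41 F [-0.4  0.   0.2] w 92.0
tool shift [-4.  72.2 23.7] in target axes [72.2  4.  23.7] turn [-5.000e-02 -4.000e-02  8.999e+01]
```

>>> {"method": "apply_moves", "body": {
  "steps": [0,0,0,0,0,-5,-1,0,0,0,0,0,-6.5,-1,0,0,0,0,0,-6.5,-1,0,0,0,0,0,-6.5,-1,0,0,0,0,0,-6.5,-1,0,0,0,0,0,-6.5,-1,0,0,0,0,0,-6.5,-1,0,0,0,0,0,-6.5,-1]
}}

```text
time: 9.52
position: [0.4721, 0.253, 0.1532]
tool_rot: [-2.866, -1.286, -0.0]
ft_force: [0.3, -0.0, 0.0]
width: 0.0919
```

>>> {"method": "apply_moves", "body": {
  "steps": [0,0,0,0,0,-6.5,-1,0,0,0,0,0,-6.5,-1,0,0,0,0,0,-6.5,-1,0,0,0,0,0,-6.5,-1,0,0,0,0,0,-6.5,-1,0,0,0,0,0,-7,-1,0,0,0,0,0,0,-1,0,0,0,0,0,0,-1]
}}

```text
time: 10.18
position: [0.4716, 0.253, 0.1531]
tool_rot: [-2.272, -2.168, -0.0]
ft_force: [0.6, 0.1, 0.5]
width: 0.0917
```

```bash
python3 - <<'E'
from go import *
go(464.5,181.2,100,87.6)
print(np.round(robot.get_obs()["joint_positions"],2))
E
```

```text
t 10.18 pos [471.6 253.  153.1] yaw 87.31 F [0.6 0.1 0.5] w 91.7
tool shift [-72.1  -3.6  53.1] in target axes [-72.   -4.   53.1] turn [-0.04 -0.05 -0.29]
[ 0.17  0.56 -0.91  1.91  0.55  0.94 -1.05]
```

>>> {"method": "apply_moves", "body": {
  "steps": [-18,-1,0,0,0,-0.3,-1,-25,-1,0,0,0,0,-1,-20,-1,0,0,0,0,-1,-9,-1,10,0,0,0,-1,0,0,20,0,0,0,-1,0,0,20,0,0,0,-1,0,0,0,0,0,0,-1,0,0,0,0,0,0,-1]
}}

```text
time: 10.85
position: [0.4633, 0.1817, 0.1027]
tool_rot: [-2.262, -2.178, 0.003]
ft_force: [0.5, 0.7, 0.1]
width: 0.0916
```

```bash
python3 - <<'E'
from m import *
from go import *
go(464.5,181.2,40,87.6)
t=cap("top");s=cap("side")
cv2.imwrite("pics/pre.png",np.hstack([cv2.resize(t["pixels"][170:300,80:232],(400,343)),cv2.resize(s["pixels"][220:370,210:385],(400,343))]))
E
```

```text
t 10.85 pos [463.3 181.7 102.7] yaw 87.84 F [0.5 0.7 0.1] w 91.6
tool shift [-0.5  1.4 62.7] in target axes [-0.5  1.3 62.7] turn [-0.14  0.01  0.24]
```

View pics/pre.png

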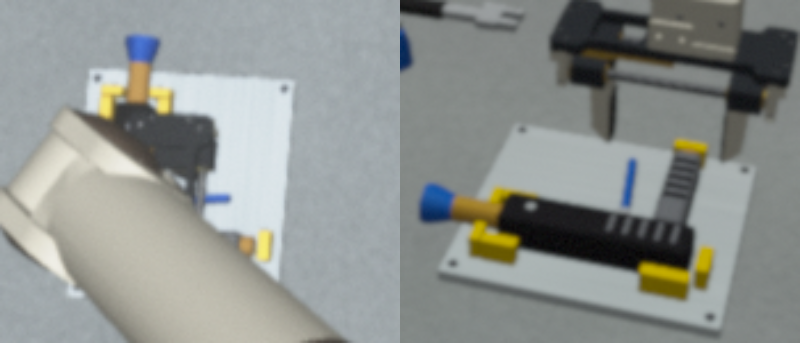

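The fingers straddle the trigger (left finger tip 605,135 against the trigger at 630,180) and the grip (right finger tip 735,155). I descend, check, then close gradually.

>>> {"method": "apply_moves", "body": {
  "steps": [0,1,12,0,0,0,-1,0,0,14,0,0,0,-1,0,0,12,0,0,0,-1,0,0,10,0,0,0,-1,0,0,8,0,0,0,-1,0,0,6,0,0,0,-1,0,0,0,0,0,0,-1,0,0,0,0,0,0,-1]
}}

```text
time: 11.62
position: [0.4648, 0.1817, 0.0413]
tool_rot: [-2.261, -2.18, 0.0]
ft_force: [0.2, -0.1, -0.5]
width: 0.0917
```

```bash
python3 - <<'E'
from go import *
go(464.5,181.2,40,87.6)
E
```

```text
t 11.62 pos [464.8 181.7  41.3] yaw 87.92 F [ 0.2 -0.1 -0.5] w 91.7
tool shift [-0.5 -0.3  1.3] in target axes [-0.5 -0.3  1.3] turn [-0.03 -0.    0.32]
```

>>> {"method": "apply_moves", "body": {
  "steps": [0,0,0.5,0,0,0,-0.8,0,0,0,0,0,0,-0.6,0,0,0,0,0,0,-0.5,0,0,0,0,0,0,-0.42,0,0,0,0,0,0,-0.36,0,0,0,0,0,0,-0.32,0,0,0,0,0,0,-0.28,0,0,0,0,0,0,-0.24]
}}

```text
time: 12.28
position: [0.465, 0.1816, 0.0411]
tool_rot: [-2.262, -2.18, -0.0]
ft_force: [0.5, 0.6, 0.5]
width: 0.0579
```

>>> {"method": "apply_moves", "body": {
  "steps": [0,0,0,0,0,0,-0.2,0,0,0,0,0,0,-0.16,0,0,0,0,0,0,-0.12,0,0,0,0,0,0,-0.09,0,0,0,0,0,0,-0.06,0,0,0,0,0,0,-0.03,0,0,0,0,0,0,0,0,0,0,0,0,0,0]
}}

```text
time: 12.95
position: [0.4651, 0.1816, 0.0409]
tool_rot: [-2.261, -2.18, -0.0]
ft_force: [-1.8, 1.1, -1.0]
width: 0.0461
```

>>> {"method": "apply_moves", "body": {
  "steps": [0,0,0,0,0,0,0.02,0,0,0,0,0,0,0.04,0,0,0,0,0,0,0.06,0,0,0,0,0,0,0.08,0,0,0,0,0,0,0.1,0,0,0,0,0,0,0.12,0,0,0,0,0,0,0.12,0,0,0,0,0,0,0.12]
}}

```text
time: 13.62
position: [0.4652, 0.1815, 0.0411]
tool_rot: [2.262, 2.18, 0.001]
ft_force: [-1.2, 1.1, -2.3]
width: 0.0458
```

```bash
python3 - <<'E'
from m import *
from go import *
go(464.5,181.2,40,87.6)
t=cap("top");s=cap("side")
cv2.imwrite("pics/sq.png",np.hstack([cv2.resize(t["pixels"][170:300,80:232],(400,343)),cv2.resize(s["pixels"][240:370,230:382],(400,343))]))
a=np.radians(-2.4);ex=np.array([np.cos(a),np.sin(a)]);ey=np.array([-np.sin(a),np.cos(a)]);o=np.array([490.5,252.2])
for c,n,roi in((t,"top",(110,170,185,275)),(s,"side",(215,270,385,345))):
  for k in("brass","blue"):
    for b in blobs(mask(c,k,roi),c,.029,14):print(n,k,b[0],b[1],"cradle",np.round([(b[2]-o)@ex,(b[2]-o)@ey],1),b[3])
E
```

```text
t 13.62 pos [465.2 181.5  41.1] yaw 87.9 F [-1.2  1.1 -2.3] w 45.8
tool shift [-0.4 -0.7  1.1] in target axes [-0.4 -0.7  1.1] turn [ 0.02 -0.01  0.3 ]
top brass 133 [129.8 201.9] cradle [118.3   6.7] [599.8 257.6  31.2  74.1  61.4]
top blue 85 [132.8 186.1] cradle [161.2   3. ] [652.  247.9  21.6  26.9   0.9]
side brass 202 [240.9 312. ] cradle [124.7  -1.6] [613.9 247.7  43.6  33.6   1. ]
side brass 25 [303.8 273.1] cradle [  38.5 -159.8] [521.6  91.3   7.   29.1  85.3]
side blue 181 [222.9 308.9] cradle [160.9  -0.4] [651.2 244.   24.5  45.    9.9]
side blue 96 [314.1 301.8] cradle [ -2.9 -72.1] [485.1 177.8  63.7  11.8  77.5]
```

View pics/sq.png

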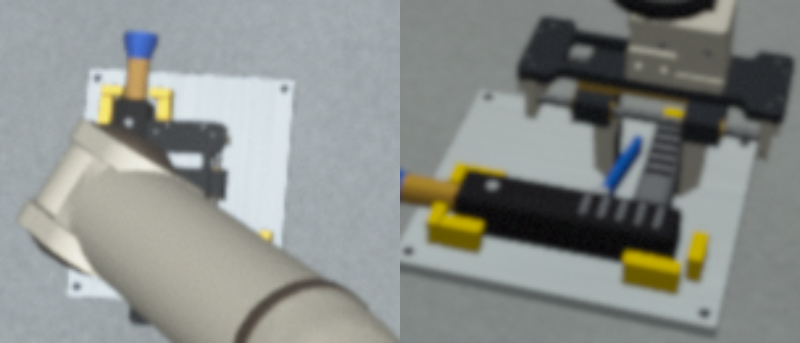

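The side view shows the trigger tilted back to the grip. The fingers stalled at 45.8 mm against a 40 mm command, which matches the stop. The gun slid about 4 mm forward, within tolerance. I hold with a slightly firmer command.

>>> {"method": "apply_moves", "body": {
  "steps": [0,-1,0,0,0,0,0.16,0,-1,0,0,0,0,0.2,0,0,0,0,0,0,0.25,0,0,0,0,0,0,0.3,0,0,0,0,0,0,0.3,0,0,0,0,0,0,0.3,0,0,0,0,0,0,0.3,0,0,0,0,0,0,0.3]
}}

```text
time: 14.38
position: [0.4632, 0.1813, 0.0411]
tool_rot: [2.262, 2.18, 0.0]
ft_force: [0.9, -0.5, -2.3]
width: 0.0457
```

>>> {"method": "apply_moves", "body": {
  "steps": [0,0,0,0,0,0,0.3,0,0,0,0,0,0,0.3,0,0,0,0,0,0,0.3,0,0,0,0,0,0,0.3,0,0,0,0,0,0,0.3,0,0,0,0,0,0,0.3,0,0,0,0,0,0,0.3,0,0,0,0,0,0,0.3]
}}

```text
time: 15.05
position: [0.463, 0.1815, 0.041]
tool_rot: [2.262, 2.18, 0.0]
ft_force: [0.8, -0.7, -2.5]
width: 0.046
```

>>> {"method": "apply_moves", "body": {
  "steps": [0,0,0,0,0,0,0.3,0,0,0,0,0,0,0.3,0,0,0,0,0,0,0.3,0,0,0,0,0,0,0.3,0,0,0,0,0,0,0.3,0,0,0,0,0,0,0.3,0,0,0,0,0,0,0.3,0,0,0,0,0,0,0.3]
}}

```text
time: 15.72
position: [0.463, 0.1815, 0.041]
tool_rot: [2.262, 2.18, 0.0]
ft_force: [1.5, -1.0, -0.9]
width: 0.0458
```

The squeeze has held for more than 2 s. I release gently and withdraw.

>>> {"method": "apply_moves", "body": {
  "steps": [0,0,0,0,0,0,0.05,0,0,0,0,0,0,-0.05,0,0,0,0,0,0,-0.15,0,0,0,0,0,0,-0.3,0,0,0,0,0,0,-0.45,0,0,0,0,0,0,-0.7,0,1,0,0,0,0,-1,0,1,0,0,0,0,-1]
}}

```text
time: 16.38
position: [0.4645, 0.1815, 0.0409]
tool_rot: [-2.261, -2.181, 0.001]
ft_force: [-0.1, 0.5, -0.3]
width: 0.0815
```

>>> {"method": "apply_moves", "body": {
  "steps": [0,0,0,0,0,0,-1,0,0,0,0,0,0,-1,0,0,-6,0,0,0,-1,0,0,-12,0,0,0,-1,0,0,-20,0,0,0,-1,0,0,-30,0,0,0,-1,0,0,-35,0,0,0,-1,0,0,-35,0,0,0,-1]
}}

```text
time: 17.05
position: [0.4641, 0.1817, 0.181]
tool_rot: [-2.26, -2.181, 0.001]
ft_force: [0.5, 0.1, 1.3]
width: 0.0918
```

>>> {"method": "apply_moves", "body": {
  "steps": [-25,0,-5,0,0,0,-1,-35,0,-5,0,0,0,-1,-35,0,0,0,0,0,-1,-35,0,0,0,0,0,-1,-35,0,0,0,0,0,-1,-25,0,0,0,0,0,-1,0,0,0,0,0,0,-1,0,0,0,0,0,0,-1]
}}

```text
time: 17.72
position: [0.458, -0.0101, 0.1897]
tool_rot: [2.265, 2.175, -0.0]
ft_force: [0.5, 0.9, 0.1]
width: 0.0917
```

```bash
python3 - <<'E'
from m import *
from go import *
go(464.5,181.2,40,87.6)
t=cap("top");s=cap("side")
cv2.imwrite("pics/end.png",np.hstack([cv2.resize(t["pixels"][100:300,80:300],(400,364)),cv2.resize(s["pixels"][190:370,180:378],(400,364))]))
a=np.radians(-2.4);ex=np.array([np.cos(a),np.sin(a)]);ey=np.array([-np.sin(a),np.cos(a)]);o=np.array([490.5,252.2])
for c,n,roi in((t,"top",(110,170,185,275)),(s,"side",(215,270,385,345))):
  for k in("brass","blue"):
    for b in blobs(mask(c,k,roi),c,.029,14):print(n,k,b[0],b[1],"cradle",np.round([(b[2]-o)@ex,(b[2]-o)@ey],1),b[3])
E
```

```text
t 17.72 pos [458.  -10.1 189.7] yaw 87.68 F [0.5 0.9 0.1] w 91.7
tool shift [191.5  -1.3 149.6] in target axes [191.4  -1.5 149.7] turn [0.03 0.05 0.08]
top brass 117 [132.4 203.2] cradle [115.4  -0.6] [606.5 247.4  39.3  30.8  22.4]
top brass 27 [172.1 264.7] cradle [ -40.3 -118.5] [445.9 135.7  13.2  10.4   2.4]
top brass 19 [117.3 261.7] cradle [-40.3  23.9] [449.2 277.2  33.7   2.6   3.3]
top brass 19 [122.2 210.8] cradle [93.5 24.3] [584.6 273.2  26.8   5.3   3.2]
top blue 87 [133.7 189. ] cradle [153.7  -0.4] [644.  244.9  21.6  26.8   0.9]
top blue 48 [152.2 247. ] cradle [  2.7 -62.8] [490.5 189.7   4.2  67.8   4.4]
side brass 209 [245.4 311.8] cradle [116.6  -4.6] [604.  242.4  45.8  35.2  14.3]
side brass 25 [337.4 286.4] cradle [ -38.4 -134.4] [447.3 119.9  31.6   9.5  29.1]
side blue 183 [227.1 308.5] cradle [153.5  -3.9] [643.8 240.5  25.   47.8  10.1]
side blue 56 [312.  300.7] cradle [  1.7 -74.3] [489.2 176.8   5.5  60.6   4. ]
```

View pics/end.png

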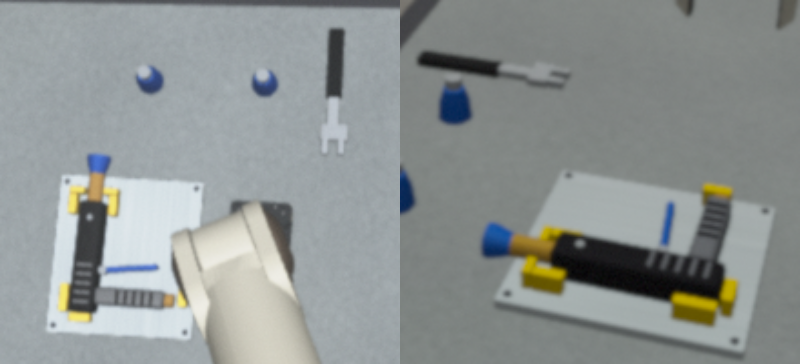

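```bash
python3 -c "
from cell import robot
print(robot.job_done())"
```

```text
the job is handed in; nothing more can be done
None
```

The gun lies in the check cradle, its trigger was squeezed to the stop and let go, and the job is handed in at about 18 s of the 48 s. No verdict was reported.

- **Laying in:** I pinched the gun at its carrying point and lowered it in gently. The contact force was about 7 N. After I let go, it measured within about 2 mm of home, with the trigger forward.
- **Squeeze:** I took it again across the grip and trigger and closed the fingers in small steps. They stalled at 45.8 mm, against the expected stop of about 45 mm, and held there for more than 2 s. The grip force is fixed at about 30 N. The trigger angle and the contact force can't be read directly, so the stalled opening and the side view are my only evidence that it reached the stop.
- **Last checks:** The trigger bar's angle to the gun is back to its starting value, within about 1°. The caps and wrench look unmoved. The parts box was outside the last picture, and the arm only passed it well above its height.
- **Off-centre:** The gun slid within the cradle's play, about 4 mm forward during the squeeze and about 5 mm back at release. It now rests against the rear block, inside the 12 mm limit.

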